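# Scan the label that matches the customer's lock

## Task

Ring up the lock that the customer has laid on the cork mat: take the hand scanner out of its charging dock and read the label on the display wedge that carries the same kind of lock, and no other label. To read it, hold the scanner by its handle with the trigger squeezed, its window about 6 cm from the label, square to it and aimed at its middle, and keep it still for a good second. Then lay the scanner flat on its underside in the middle of the black rubber mat and let go of it, leaving the locks and everything else on the counter where they are.

Things in the scene. Friction and masses are not known exactly. Their poses are not given: they have to be found in the camera images.
- scanner: straight hand scanner, 176 long, lying on its flat underside; origin at the centre of its underside, +x along its length to the nose, z up. Black head: x from 30 to 88, 42 wide, 34 high; grey handle: x from -88 to 30, 30 wide, 30 high; 0.16 kg. It reads straight along +x from the window. At the start its handle is pushed into the dock.
- window (a point): centre of the reading window on the end face of the scanner's nose, 88 ahead of its origin and 17 above its underside; axes as the scanner's
- grip (a point): centre of the handle level with the trigger, 50 behind the scanner's origin, 16 above its underside
- trigger (a joint): rubber trigger paddle on the scanner's +y flank, 36 long, 20 high, centred at x = -50; it stands 4 out of the flank. Fingers squeezing the handle's two flanks there press it: 0 free, 0.003 m fully squeezed (about 4.5 N)
- dock: fixed charging dock, a grey hooded sleeve over the scanner's handle: 106 long, 66 wide, 52 high, walls 6 thick, inside 54 wide and 46 high, closed at its +x end, open at its -x end. No floor: the scanner lies on the counter in it, its nose pointing to the dock's -x, its head and 20 of its handle outside. Origin at counter level in the middle of the open mouth, +x into the sleeve
- mat: fixed black rubber mat, 190 along x, 140 along y, 3 thick; origin at the centre of its underside
- tray: fixed cork mat for the customer's lock, 110 x 100, 4 thick; origin at the centre of its underside
- lock_round: loose disc padlock, a flat steel disc 60 across with a stubby catch; 18 thick, lying flat; origin at the middle of its underside. One of the three locks lies on the cork mat, the other two on a dark wooden board
- lock_bow: loose square padlock, 42 wide with a tall U shackle, 69 long in all; 18 thick, lying flat; origin at the middle of its underside. One of the three locks lies on the cork mat, the other two on a dark wooden board
- lock_cyl: loose door lock cylinder, a steel bar 66 long with a rib along it and a short cam in the middle; 18 thick, lying flat; origin at the middle of its underside. One of the three locks lies on the cork mat, the other two on a dark wooden board
- stand_round: fixed grey display wedge, 85 deep, 84 wide, 85 high, its -x side a face sloping at 45 degrees; on the upper half of that face a sample is mounted, the same shape as the disc padlock, standing 18 out of the face; the white label is on the lower half. Origin at the centre of the underside
- label_round: white barcode label, 46 wide (its y) and 28 high (its x, up the slope), on the sloping face of the wedge with the sample of the disc padlock; origin at its centre, +z straight out of the label, 45 degrees above level
- stand_bow: fixed grey display wedge, 85 deep, 84 wide, 85 high, its -x side a face sloping at 45 degrees; on the upper half of that face a sample is mounted, the same shape as the square padlock, standing 18 out of the face; the white label is on the lower half. Origin at the centre of the underside
- label_bow: white barcode label, 46 wide (its y) and 28 high (its x, up the slope), on the sloping face of the wedge with the sample of the square padlock; origin at its centre, +z straight out of the label, 45 degrees above level
- stand_cyl: fixed grey display wedge, 85 deep, 84 wide, 85 high, its -x side a face sloping at 45 degrees; on the upper half of that face a sample is mounted, the same shape as the door lock cylinder, standing 18 out of the face; the white label is on the lower half. Origin at the centre of the underside
- label_cyl: white barcode label, 46 wide (its y) and 28 high (its x, up the slope), on the sloping face of the wedge with the sample of the door lock cylinder; origin at its centre, +z straight out of the label, 45 degrees above level
- oiler: bystander: small white oil bottle, 44 dia, 100 tall, standing; origin at the centre of its underside
- cup: bystander: white mug, 68 dia, 85 tall, handle to its +y, standing; origin at the centre of its underside
- tape: bystander: roll of tape, 84 outside, 24 tall, lying flat; origin at the centre of its underside
- driver: bystander: screwdriver with red handle, about 200 long, lying along its x
- aerosol: bystander: spray can, 54 dia, 170 tall, standing; origin at the centre of its underside
- keybox: bystander: cardboard box, 60 x 70 x 45 tall; origin at the centre of its underside
Things that resemble listed ones, but are neither listed nor needed, are in the scene too. There is more than one size of the mat; the one meant has the size given above.

How it is judged:
On the way:
1. label of the matching wedge read: trigger squeezed, window 30-100 mm off, aim within 12 mm each way of its centre, within 25 degrees of square, still (under 25 mm/s) for 0.8 s (((horizontal distance between lock_round and tray below 0.06 m and x of label_round in the frame of window between 0.03 and 0.1 m and y of label_round in the frame of window between -0.012 and 0.012 m and z of label_round in the frame of window between -0.012 and 0.012 m and angle between the x axis of scanner and the z axis of label_round, either way round below 0.44 rad and z of window in the frame of label_round above 0.02 m and value of joint trigger above 0.002 m and linear speed of scanner below 0.025 m/s and angular speed of scanner below 0.15 rad/s) or (horizontal distance between lock_bow and tray below 0.06 m and x of label_bow in the frame of window between 0.03 and 0.1 m and y of label_bow in the frame of window between -0.012 and 0.012 m and z of label_bow in the frame of window between -0.012 and 0.012 m and angle between the x axis of scanner and the z axis of label_bow, either way round below 0.44 rad and z of window in the frame of label_bow above 0.02 m and value of joint trigger above 0.002 m and linear speed of scanner below 0.025 m/s and angular speed of scanner below 0.15 rad/s) or (horizontal distance between lock_cyl and tray below 0.06 m and x of label_cyl in the frame of window between 0.03 and 0.1 m and y of label_cyl in the frame of window between -0.012 and 0.012 m and z of label_cyl in the frame of window between -0.012 and 0.012 m and angle between the x axis of scanner and the z axis of label_cyl, either way round below 0.44 rad and z of window in the frame of label_cyl above 0.02 m and value of joint trigger above 0.002 m and linear speed of scanner below 0.025 m/s and angular speed of scanner below 0.15 rad/s))), for 0.8 s.
At the end, for the whole second after the job is handed in: the scanner lies at rest, released with its trigger free, flat on its underside on the black mat, its centre within 45 mm (along the mat) and 40 mm (across) of the mat's centre (x of scanner in the frame of mat between -0.045 and 0.045 m and y of scanner in the frame of mat between -0.04 and 0.04 m and height (world z) of scanner below 0.008 m and angle between scanner's own z axis and vertical below 0.12 rad and linear speed of scanner below 0.01 m/s and contact force between scanner and the fingers below 0.1 N and value of joint trigger below 0.001 m); the robot touches nothing.
It fails at once if a label other than that of the customer's lock is read ((not (horizontal distance between lock_round and tray below 0.06 m) and x of label_round in the frame of window between 0.03 and 0.1 m and y of label_round in the frame of window between -0.012 and 0.012 m and z of label_round in the frame of window between -0.012 and 0.012 m and angle between the x axis of scanner and the z axis of label_round, either way round below 0.44 rad and z of window in the frame of label_round above 0.02 m and value of joint trigger above 0.002 m and linear speed of scanner below 0.025 m/s and angular speed of scanner below 0.15 rad/s) or (not (horizontal distance between lock_bow and tray below 0.06 m) and x of label_bow in the frame of window between 0.03 and 0.1 m and y of label_bow in the frame of window between -0.012 and 0.012 m and z of label_bow in the frame of window between -0.012 and 0.012 m and angle between the x axis of scanner and the z axis of label_bow, either way round below 0.44 rad and z of window in the frame of label_bow above 0.02 m and value of joint trigger above 0.002 m and linear speed of scanner below 0.025 m/s and angular speed of scanner below 0.15 rad/s) or (not (horizontal distance between lock_cyl and tray below 0.06 m) and x of label_cyl in the frame of window between 0.03 and 0.1 m and y of label_cyl in the frame of window between -0.012 and 0.012 m and z of label_cyl in the frame of window between -0.012 and 0.012 m and angle between the x axis of scanner and the z axis of label_cyl, either way round below 0.44 rad and z of window in the frame of label_cyl above 0.02 m and value of joint trigger above 0.002 m and linear speed of scanner below 0.025 m/s and angular speed of scanner below 0.15 rad/s)).
It fails at once if a lock or a bystander is moved by more than 25 mm or knocked over (distance of any of oiler, cup, tape, driver, aerosol, keybox, lock_round, lock_bow, lock_cyl from where it was at the start of the episode above 0.025 m or angle between any of oiler, cup, aerosol's own z axis and vertical above 0.6 rad).
It also fails if it takes over 72 s, if anything falls off the work surface, if the arm or the gripper's body presses on something with over 40 N, if the wrist force passes 120 N, or if a joint passes its speed limit or range.

## Robot

A 7-joint arm with a two-finger parallel gripper is mounted at the origin on the work surface. World frame = base frame: x ahead of the robot, y to its left, z up, the work surface at z = 0. Lengths are in m, angles in rad, forces in N, time in s.
With the tool pointing down it reaches from about 0.35 to 0.9 m from the base axis. Payload 8.1 kg.
Tool frame: the origin (TCP) lies midway between the tips of the shut fingers; the grasp point (between the pads) lies 19 mm behind it; z points along the fingers, y is the line along which they close (so a half turn about z gives the same grasp; the last joint's range is limited). The gripper opens to 92 mm and grips with 3 to 60 N. Pads are 19 mm wide; open, the fingers measure 130 mm over their backs; the gripper's body (75 mm by 190 mm) begins 47 mm behind the grasp point.
Start: joints at [1.034, 0.434, 0.025, 1.573, -0.012, 1.134, -0.075], TCP at [0.263, -0.567, 0.227] pointing down, gripper open.
Joint ranges: [-2.62, 2.62], [-0.44, 2.09], [-1.27, 1.32], [0.08, 2.57], [-1.32, 4.46], [0.12, 2], [-2.74, 2.74]. Speed limits (rad/s): [2.22, 2.22, 3.01, 3.01, 3.14, 3.14, 3.14].

## Interface

Orientations are given as a rotation vector (axis times angle).
In Python, from cell import observe, cams, job gives the robot as it stands. The module is installed in compiled form; this text tells all that it offers.
- The arm moves only by the tool step_arm, never from a script. Its argument "steps" is a list of rows, each a list of 6 numbers: the shift along the world's x, y, z in mm, then the turn, a rotation vector about the world's x, y, z in rad. In form: [[dx, dy, dz, rx, ry, rz], ...]. A call has 1 to 20 rows; each row shifts and turns the commanded pose from where the row before left it; what a row does not reach is not made up. A row lasts 1/12 s, in which the tool goes at most 41.7 mm and 7.16 degrees, less where a joint would pass 70% of its speed; a pose out of reach is approached as far as the arm can. A call with a gripper value outside its range is refused whole. "gripper" is the opening, from 0 (shut) to 1 (fully open), set as the call begins (left out, the last holds). The fingers move at their own pace and stop on an object; "force" is the grip in N (left out, the last holds). Time passes only in rows, so rows that do not move let the fingers close. It gives the time, the measured TCP pose, the force, the opening and the grip force at its end, in the units of the state.
- observe(): the state, without advancing time (a new reading comes with each control period).
- cams.get_image(name): name is "scene" or "top"; returns the picture (384x512x3 uint8, red, green, blue); there is no depth.
- cams.get_calibration(name): a dict with "fov_y" (degrees; the focal length in pixels is half the picture's height over the tangent of half this angle, whatever the lens; pixels are square), "cx", "cy" (the principal point, pixels), "dist_coeffs" ([k1, k2, p1, p2, k3] as OpenCV has them; the pictures are not rectified), "world_to_cam" (4x4, takes a point from world to camera coordinates). Camera axes: x right, y up, looking along -z (the intrinsics and any distortion apply to the point x, -y, -z); pixel columns grow to the right and rows downward; lengths in m; the calibration is good to about 2 mm. A picture is of the moment at which its call begins. get_calibration takes no time and is no camera call.
- job.sign_off(): hands the job in; it is judged then, once.
The state is a dict: "clock": time; "joints": joint angles; "dq": joint speeds; "joint_efforts": joint torques, N m; "position": TCP position; "ee_rot": TCP orientation; "force": force on the tool from outside, world axes, zero at the start; "ft_torque": the same for the moment, N m; "width": opening from 0.0 (shut) to 1.0 (fully open); "gripper_force": force on a finger pad.
Only numpy, scipy, OpenCV 4.12 (cv2) and the standard library are available. Lean on these libraries where they do the work, as an engineer would, in place of code of your own. Each camera call takes 0.05 s, during which the arm holds its last target. There are 200 camera calls.

## Working session

There is one attempt and no reset: what is moved stays moved. The work goes in short steps, Python scripts to look and compute and a tool call to move; the robot and the scene stay as the last step left them, time stands still between calls to the robot, and variables do not carry over. Pictures are saved under pics/ and viewed, at most 10 in all, crops included, and the job is handed in when it is done.

Besides the shell and the picture viewer there is one more tool, called after ">>>" as name(argument=value, ...), one argument or row to a line, values as JSON. step_arm: Moves the arm, as the interface text tells. Its arguments: {"type":"object","properties":{"steps":{"type":"array","items":{"type":"array","items":{"type":"number"}}},"gripper":{"type":"number"},"force":{"type":"number"}},"required":["steps"]}

```bash
mkdir -p pics
cat > h.py <<'E'
import numpy as np,cv2
from cell import observe,cams,job
def cal(n):
    c=cams.get_calibration(n);f=192/np.tan(np.radians(c['fov_y'])/2)
    K=np.array([[f,0,c['cx']],[0,f,c['cy']],[0,0,1]]);return K,np.array(c['dist_coeffs'],float),np.array(c['world_to_cam'])
def ray(n,uv):
    K,d,T=cal(n);p=cv2.undistortPoints(np.array(uv,float).reshape(-1,1,2),K,d).reshape(-1,2)
    D=np.c_[p[:,0],-p[:,1],-np.ones(len(p))]@T[:3,:3];return -T[:3,:3].T@T[:3,3],D
def plane(n,uv,z):
    o,D=ray(n,uv);return o+D*((z-o[2])/D[:,2])[:,None]
def proj(n,P):
    K,d,T=cal(n);q=np.atleast_2d(P)@T[:3,:3].T+T[:3,3];q=q*[1,-1,-1]
    return cv2.projectPoints(q,np.zeros(3),np.zeros(3),K,d)[0].reshape(-1,2)
def tri(uv1,uv2):
    o1,d1=ray('scene',uv1);o2,d2=ray('top',uv2);out=[]
    for a,b in zip(d1,d2):
        a=a/np.linalg.norm(a);b=b/np.linalg.norm(b)
        s=np.linalg.lstsq(np.c_[a,-b],o2-o1,rcond=None)[0];p,q=o1+a*s[0],o2+b*s[1];out.append(np.r_[(p+q)/2,np.linalg.norm(p-q)])
    return np.array(out)
E
python3 - <<'E'
from h import *
for n in('scene','top'):
    im=cams.get_image(n);np.save(n+'0.npy',im);cv2.imwrite(f'pics/{n}0.png',cv2.resize(im[:,:,::-1],(800,600),interpolation=cv2.INTER_CUBIC))
    K,d,T=cal(n);print(n,K[0,0],d,(-T[:3,:3].T@T[:3,3]).round(3))
print(observe())
E
```

```text
scene 356.4097954971643 [0.02831443 0.         0.         0.         0.        ] [1.02  0.724 0.641]
top 442.41648974576964 [0.05512297 0.         0.         0.         0.        ] [ 0.334 -0.009  1.189]
{'clock': 0.1, 'joints': array([ 1.03441858,  0.43516766,  0.02499272,  1.57399012, -0.01165542,
        1.13403642, -0.07511805]), 'dq': array([-0.00035952, -0.00261219, -0.00033351, -0.00184749,  0.00024145,
        0.00042648,  0.00040997]), 'joint_efforts': array([ 4.53304019e-03, -6.69128966e+01,  9.88457836e-01, -3.15150082e+01,
       -6.04498526e-02,  3.73585860e-02,  5.06770834e-05]), 'position': array([ 0.26245066, -0.56671145,  0.22602094]), 'ee_rot': array([-3.06666639e+00, -6.75549228e-01,  6.29503476e-04]), 'force': array([ 0.56289805, -0.27190319,  0.15717916]), 'ft_torque': array([0.0223402 , 0.00952114, 0.0517406 ]), 'gripper_force': 0.0, 'width': 0.9994366242765241}
```

View pics/scene0.png

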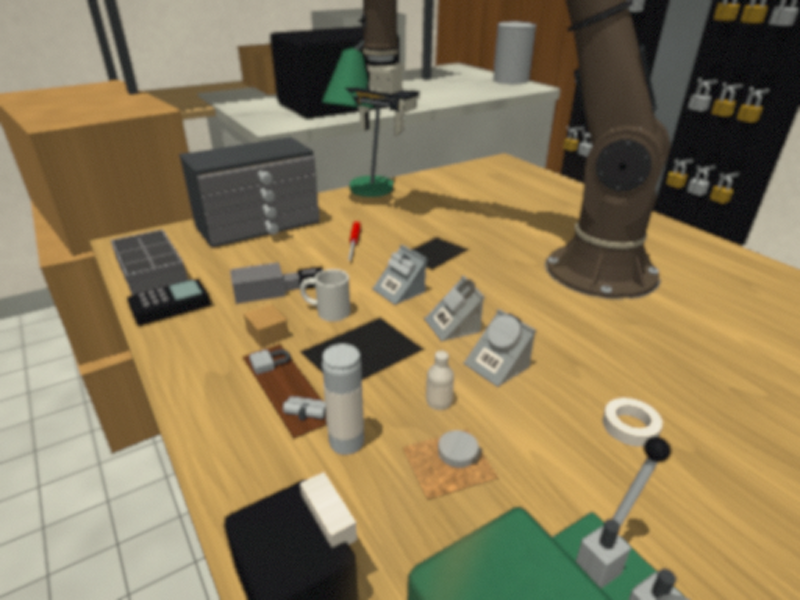

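View pics/top0.png

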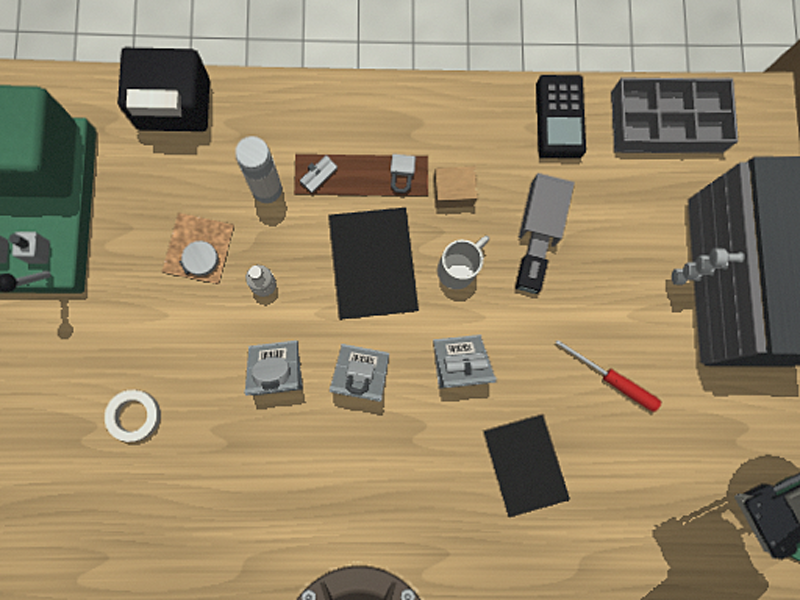

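The customer's lock is the disc padlock, on the cork at about (198,258) in the top view. The matching wedge is at (273,370), with its label facing away from the robot. The larger black mat is at (373,263), and the scanner's nose at (530,280) sticks out of the dock toward the robot. The mug stands at (462,262).

Run:
```python
from h import *
t=np.load('top0.npy');s=np.load('scene0.npy')
def crop(im,x,y,w,h,W,H): return cv2.resize(im[y:y+h,x:x+w,::-1],(W,H),interpolation=cv2.INTER_CUBIC)
# top scanner region x 300-380,y105-195 ; label region 150-200,y 210-260 ; scene similarly
a=crop(t,270,105,110,85,440,340);b=crop(t,150,210,60,50,360,300)
c=crop(s,140,160,90,60,450,300)[:,:440];d=crop(s,295,195,50,50,300,300)
P=np.zeros((600,800,3),np.uint8);P[:300,:440]=a[:300];P[:300,440:]=b
P[300:,:440]=c;P[300:,440:740]=d;cv2.imwrite('pics/c1.png',P)
# dark mats
for n,im in(('top',t),('scene',s)):
    m=(im.max(2)<50).astype(np.uint8);cs,_=cv2.findContours(m,0,2)
    for k in cs:
        if cv2.contourArea(k)>250:
            q=cv2.boxPoints(cv2.minAreaRect(k)) if n=='top' else cv2.approxPolyDP(k,6,True).reshape(-1,2)
            w=plane(n,q,.003)[:,:2];c=w.mean(0)
            if 4==len(q): print(n,q.mean(0).round(1),'c',c.round(4),'edges',np.linalg.norm(np.diff(w,axis=0,append=w[:1]),axis=1).round(3),'ang',np.degrees(np.arctan2(*(w[1]-w[0])[::-1])).round(1),np.degrees(np.arctan2(*(w[2]-w[1])[::-1])).round(1))
```

```text
top [493.5 333.5] c [ 0.1943 -0.6807] edges [0.09  0.116 0.088 0.116] ang -89.3 173.0
top [336.5 297.8] c [ 0.2805 -0.2802] edges [0.108 0.146 0.105 0.145] ang -73.8 -165.7
top [339.9 174.6] c [ 0.6113 -0.3017] edges [0.066 0.044 0.066 0.044] ang -15.4 -104.1
top [238.6 168. ] c [ 0.6286 -0.022 ] edges [0.139 0.19  0.136 0.189] ang -82.7 -174.1
top [493.8 172.9] c [ 0.6232 -0.726 ] edges [0.393 0.16  0.39  0.152] ang -16.2 -103.3
top [ 54.4 132.8] c [0.7239 0.4795] edges [0.303 0.019 0.303 0.018] ang -1.0 -94.2
top [37.1 91.8] c [0.8384 0.5335] edges [0.193 0.055 0.193 0.053] ang 1.1 -91.9
top [358.4  74. ] c [ 0.9078 -0.3646] edges [0.088 0.161 0.086 0.161] ang -87.1 179.7
top [104.5  57. ] c [0.9459 0.357 ] edges [0.159 0.157 0.156 0.156] ang -88.1 -177.9
scene [398.8 106.8] c [-0.6471 -0.4684] edges [0.418 0.189 0.374 0.231] ang 30.5 73.6
```

View pics/c1.png

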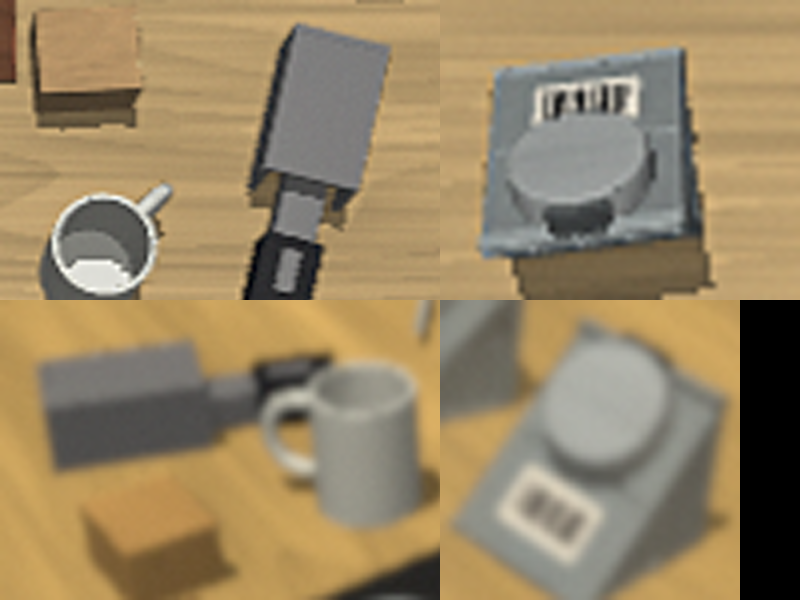

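Crop c1: the scanner lies in the dock with its nose toward −x and +y, and the mug's handle points at it. The label on the round wedge is fully visible in both views. Next I'll measure these in numbers and zoom in on the head.

Run:
```python
from h import *
t=np.load('top0.npy');s=np.load('scene0.npy')
P=np.zeros((600,800,3),np.uint8)
P[:,:400]=cv2.resize(t[145:193,322:354,::-1],(400,600),interpolation=cv2.INTER_CUBIC)
P[:,400:]=cv2.resize(s[160:208,185:217,::-1],(400,600),interpolation=cv2.INTER_CUBIC)
cv2.imwrite('pics/c2.png',P)
uv={}
for n,im,(x,y,w,h) in(('top',t,(160,215,30,16)),('scene',s,(302,220,24,28))):
    g=im[y:y+h,x:x+w].astype(int);m=((g.min(2)>165)).astype(np.uint8)
    pts=np.argwhere(m)[:,::-1]+[x,y];hull=cv2.convexHull(pts.astype(np.int32))
    r=cv2.minAreaRect(hull);uv[n]=cv2.boxPoints(r);print(n,r,len(pts),hull.reshape(-1,2).tolist())
    uv[n+'c']=r[0]
print('label c',tri([uv['scenec']],[uv['topc']]))
print('wedge base',plane('top',[(159.2,221.7),(190.8,218)],0))
def cr(p): return [270+p[0]/4,105+p[1]/4]
print('dock top',plane('top',[cr(p) for p in((297,25),(387,45),(265,170),(357,190))],.052))
print('cup rim',plane('top',[cr(p) for p in((52,245),(157,245),(105,195),(105,293),(170,187))],.085))
m=(t.max(2)<60).astype(np.uint8);m[:, :300]=0;cs,_=cv2.findContours(m,0,2)
for k in cs:
    r=cv2.minAreaRect(k)
    if 100<r[1][0]*r[1][1]<1000:
        w=plane('top',cv2.boxPoints(r),.034);print('dark',r,w.mean(0).round(4),np.diff(w,axis=0).round(4).tolist())
print('driver',plane('top',[(355,220),(388,239),(422,259)],.01))
print('cylwedge',plane('top',[(278,218),(312,214),(316,244)],0),plane('top',[(316,244),(281,249)],.085))
```

```text
top ((173.953857421875, 226.13076782226562), (5.705597877502441, 16.744688034057617), 82.87498474121094) 27 [[182, 228], [166, 230], [166, 225], [168, 224], [177, 223], [182, 223]]
scene ((312.69232177734375, 229.96151733398438), (14.97690486907959, 10.816654205322266), 33.69007110595703) 91 [[321, 231], [317, 237], [316, 238], [315, 238], [306, 232], [305, 231], [305, 229], [307, 225], [309, 223], [311, 223], [313, 224], [318, 227], [321, 229]]
label c [[0.46403927 0.1470472  0.02427121 0.00062965]]
wedge base [[0.47832615 0.19010535 0.        ]
 [0.48866364 0.10614231 0.        ]]
dock top [[ 0.7758603  -0.30739268  0.052     ]
 [ 0.76214553 -0.36798935  0.052     ]
 [ 0.67391584 -0.2824469   0.052     ]
 [ 0.66054742 -0.34358377  0.052     ]]
cup rim [[ 0.61287392 -0.13526849  0.085     ]
 [ 0.61342083 -0.20305338  0.085     ]
 [ 0.64641096 -0.17005383  0.085     ]
 [ 0.58152472 -0.16890097  0.085     ]
 [ 0.65212343 -0.21236999  0.085     ]]
dark ((339.8529357910156, 174.58824157714844), (16.00735092163086, 23.040882110595703), 14.03624439239502) [ 0.6041 -0.294   0.034 ] [[0.061
[... 726 characters left out ...]
, [-0.0003, 0.0583, 0.0]]
dark ((457.6241760253906, 69.98966217041016), (37.95178985595703, 22.17314338684082), 85.2363510131836) [ 0.9058 -0.6327  0.034 ] [[0.0056, -0.0621, 0.0], [-0.1123, -0.0006, 0.0], [-0.0055, 0.0612, 0.0]]
dark ((421.0, 60.0), (18.0, 44.0), 90.0) [ 0.935  -0.5325  0.034 ] [[0.0005, -0.1236, 0.0], [-0.0538, 0.0034, 0.0], [-0.0005, 0.1228, 0.0]]
driver [[ 0.48425661 -0.33637014  0.01      ]
 [ 0.43365704 -0.42251786  0.01      ]
 [ 0.38134335 -0.50945837  0.01      ]]
cylwedge [[ 0.48980183 -0.12951286  0.        ]
 [ 0.50128449 -0.22239107  0.        ]
 [ 0.41995344 -0.2310614   0.        ]] [[ 0.41377568 -0.21515272  0.085     ]
 [ 0.40100607 -0.12741711  0.085     ]]
```

View pics/c2.png

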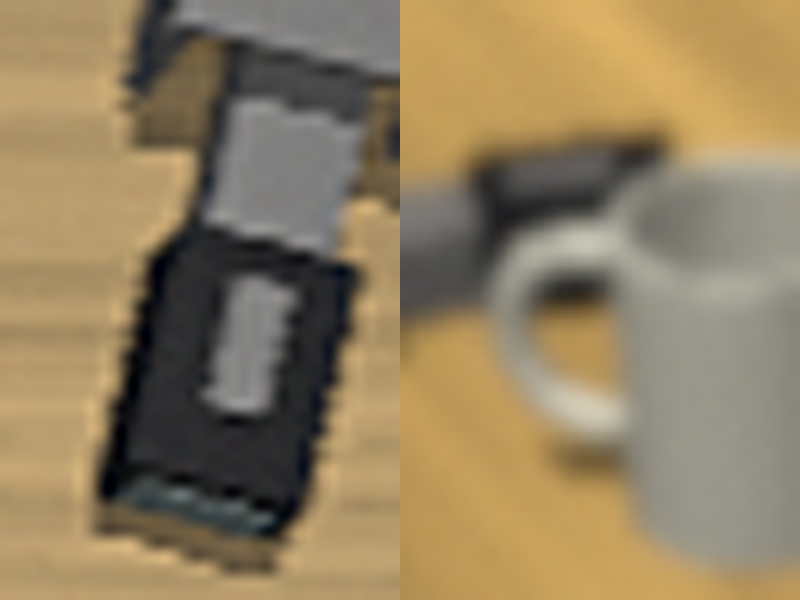

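Crop c2 shows the head's top face. The grey strip is centred at top pixel (342.2,172.6), the rear edge at about (343.2,164.6) and the nose edge at about (339.2,184.6). The oil bottle stands in front of the label, so I'll locate it and check the heights.

Run:
```python
from h import *
print('strip',tri([(197.4,175)],[(342.2,172.6)]))
print('head top z.034: rear,nose,strip',plane('top',[(343.2,164.6),(339.2,184.6),(342.2,172.6)],.034).round(4))
k=512/800
print('oiler cap',tri([np.array((442,356))*k],[np.array((257,270))*k]))
print('oiler base',plane('scene',[np.array((440,405))*k],0), plane('top',[np.array((257,270))*k],.1))
print('aerosol',plane('top',[np.array((252,150))*k],.17))
print('lock on cork',plane('top',[np.array((199,259))*k],.02))
u=np.array([.702,.087,.707]);L=np.array([.4625,.1465,.022])
print(proj('top',L),proj('scene',L))
```

```text
strip [[ 0.61063227 -0.30196555  0.02728831  0.00095032]]
head top z.034: rear,nose,strip [[ 0.6316 -0.304   0.034 ]
 [ 0.5764 -0.2913  0.034 ]
 [ 0.6094 -0.3005  0.034 ]]
oiler cap [[0.58828953 0.16697164 0.09620521 0.0052446 ]]
oiler base [[0.5906015  0.17668575 0.        ]] [[0.5894114  0.16467657 0.1       ]]
aerosol [[0.76268075 0.1669972  0.17      ]]
lock on cork [[0.62660686 0.2765973  0.02      ]]
[[174.34449286 226.72484391]] [[313.0323301  230.33368628]]
```

>>> step_arm(
  steps=[
    [23.9,19.3,0,0,0,-0.0477],
    [23.9,19.3,0,0,0,-0.0477],
    [23.9,19.3,0,0,0,-0.0477],
    [23.9,19.3,0,0,0,-0.0477],
    [23.9,19.3,0,0,0,-0.0477],
    [23.9,19.3,0,0,0,-0.0477],
    [23.9,19.3,0,0,0,-0.0477],
    [23.9,19.3,0,0,0,-0.0477],
    [23.9,19.3,0,0,0,-0.0477],
    [23.9,19.3,0,0,0,-0.0477],
    [23.9,19.3,0,0,0,-0.0477],
    [23.9,19.3,0,0,0,-0.0477],
    [23.9,19.3,0,0,0,-0.0477],
    [23.9,19.3,0,0,0,-0.0477],
    [0,0,-40,0,0,0],
    [0,0,-40,0,0,0],
    [0,0,-10,0,0,0],
    [0,0,0,0,0,0],
  ],
  gripper=1,
  force=40,
)

```text
clock: 1.6
position: [0.5946, -0.2959, 0.133]
ee_rot: [-3.118, 0.367, 0.012]
force: [-0.2, -0.2, 0.6]
width: 1.001
gripper_force: 0.0
```

Run:
```python
from h import *
from scipy.spatial.transform import Rotation as R
o=observe();M=R.from_rotvec(o['ee_rot']).as_matrix();print(o['position'],M.round(3),o['joints'].round(2),o['clock'])
P=np.zeros((384,800,3),np.uint8)
t=cams.get_image('top');s=cams.get_image('scene')
P=np.hstack([cv2.resize(t[110:230,270:400,::-1],(400,384)),cv2.resize(s[120:240,120:250,::-1],(400,384))]);cv2.imwrite('pics/a.png',P)
```

```text
[ 0.59462131 -0.29594469  0.13302291] [[ 0.973 -0.232 -0.007]
 [-0.232 -0.973  0.003]
 [-0.008 -0.001 -1.   ]] [ 0.34  0.58  0.07  1.57 -0.04  1.   -1.39] 1.6
```

View pics/a.png

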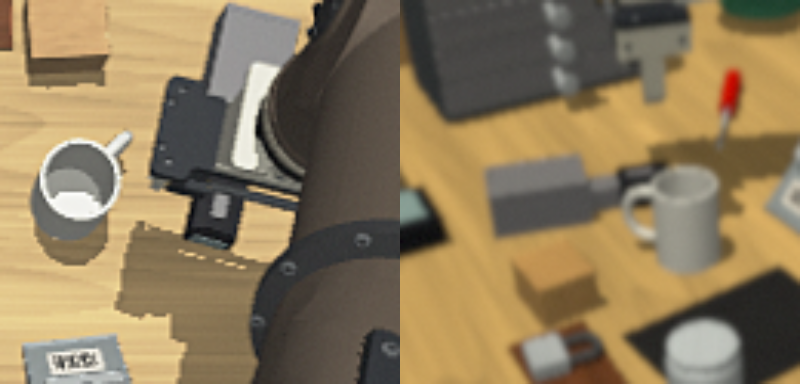

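The mug clears the hand in the picture: its handle is at (125,140) and the hand's edge is at about x=155. The fingers straddle the head. I'll descend to z = 22 mm and close.

>>> step_arm(
  steps=[
    [0,0,-30,0,0,0],
    [0,0,-30,0,0,0],
    [0,0,-25,0,0,0],
    [0,0,-15,0,0,0],
    [0,0,-11,0,0,0],
    [0,0,0,0,0,0],
    [0,0,0,0,0,0],
  ],
)

```text
clock: 2.28
position: [0.5983, -0.2977, 0.0274]
ee_rot: [3.119, -0.368, 0.003]
force: [0.1, 0.3, 0.5]
width: 1.002
gripper_force: 0.0
```

>>> step_arm(
  steps=[
    [0,0,0,0,0,0],
    [0,0,0,0,0,0],
    [0,0,0,0,0,0],
    [0,0,0,0,0,0],
    [0,0,0,0,0,0],
    [0,0,0,0,0,0],
    [0,0,0,0,0,0],
    [0,0,0,0,0,0],
  ],
  gripper=0.3,
  force=50,
)

```text
clock: 2.95
position: [0.5973, -0.2968, 0.0257]
ee_rot: [-3.12, 0.367, 0.0]
force: [-0.1, 1.7, 0.2]
width: 0.465
gripper_force: 0.4
```

>>> step_arm(
  steps=[
    [0,0,0,0,0,0],
    [0,0,-2,0,0,0],
    [0,0,-2,0,0,0],
    [0,0,0,0,0,0],
  ],
  gripper=0.6,
)

```text
clock: 3.28
position: [0.5969, -0.2969, 0.0211]
ee_rot: [-3.12, 0.367, 0.001]
force: [0.2, 0.4, -0.3]
width: 0.596
gripper_force: 0.0
```

>>> step_arm(
  steps=[
    [0,0,0,0,0,0],
    [0,0,0,0,0,0],
    [0,0,0,0,0,0],
    [0,0,0,0,0,0],
    [0,0,0,0,0,0],
    [0,0,0,0,0,0],
  ],
  gripper=0.1,
  force=50,
)

```text
clock: 3.78
position: [0.5973, -0.2969, 0.0217]
ee_rot: [3.12, -0.367, 0.0]
force: [0.3, 0.2, -0.6]
width: 0.453
gripper_force: 50.0
```

>>> step_arm(
  steps=[
    [-3.9,0.9,0,0,0,0],
    [-7.8,1.9,0,0,0,0],
    [-7.8,1.9,0,0,0,0],
    [-7.8,1.9,0,0,0,0],
    [-7.8,1.9,0,0,0,0],
    [-7.8,1.9,0,0,0,0],
    [0,0,0,0,0,0],
  ],
)

```text
clock: 4.37
position: [0.5522, -0.2862, 0.0218]
ee_rot: [-3.12, 0.368, 0.003]
force: [-0.5, -0.2, -1.1]
width: 0.453
gripper_force: 50.0
```

>>> step_arm(
  steps=[
    [-7.8,1.9,0,0,0,0],
    [-7.8,1.9,0,0,0,0],
    [-7.8,1.9,0,0,0,0],
    [-7.8,1.9,0,0,0,0],
    [-7.8,1.9,0,0,0,0],
    [-7.8,1.9,0,0,0,0],
    [0,0,0,0,0,0],
    [0,0,6,0,0,0],
    [0,0,10,0,0,0],
    [0,0,16,0,0,0],
    [0,0,26,0,0,0],
    [0,0,30,0,0,0],
    [0,0,30,0,0,0],
    [0,0,20,0,0,0],
    [0,0,0,0,0,0],
  ],
)

```text
clock: 5.62
position: [0.5106, -0.2764, 0.1655]
ee_rot: [3.118, -0.367, 0.013]
force: [1.1, -0.3, -2.3]
width: 0.448
gripper_force: 50.0
```

Run:
```python
from h import *
o=observe();print(o['position'],o['joints'].round(2),o['clock'],o['force'])
t=cams.get_image('top');s=cams.get_image('scene')
P=np.hstack([cv2.resize(t[110:230,250:380,::-1],(400,384)),cv2.resize(s[100:220,150:280,::-1],(400,384))]);cv2.imwrite('pics/b.png',P)
```

```text
[ 0.5105564  -0.27643362  0.16546823] [ 0.36  0.41  0.06  1.77 -0.03  0.95 -1.37] 5.6167 [ 1.14671999 -0.31206559 -2.27180745]
```

View pics/b.png

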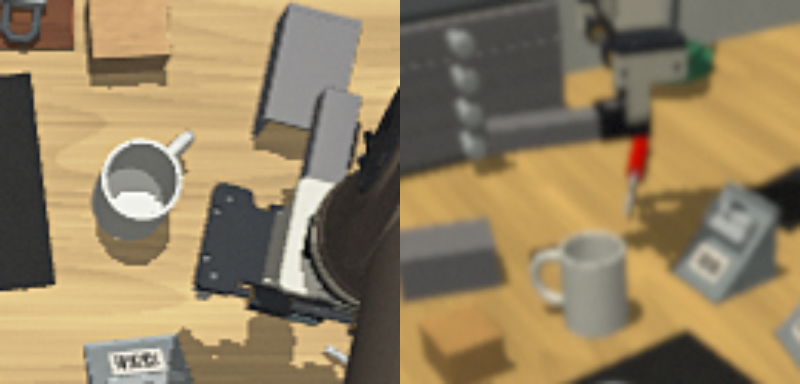

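The scanner is out of the dock and hangs level in the grip. In the scene crop the handle runs from (490,130) to (600,120). I'll carry it to the mat.

>>> step_arm(
  steps=[
    [3,15,0,0,0,0.02],
    [6,29,0,0,0,0.04],
    [6,29,0,0,0,0.04],
    [6,29,0,0,0,0.04],
    [6,29,0,0,0,0.04],
    [6,29,0,0,0,0.04],
    [6,29,0,0,0,0.04],
    [6,29,0,0,0,0.04],
    [6,28,0,0,0,0.05],
    [0,0,-30,0,0,0],
    [0,0,-30,0,0,0],
    [0,0,-25,0,0,0],
    [0,0,-15,0,0,0],
    [0,0,-10,0,0,0],
    [0,0,0,0,0,0],
    [0,0,0,0,0,0],
  ],
)

```text
clock: 7.05
position: [0.5581, -0.0287, 0.0492]
ee_rot: [-3.136, -0.183, 0.003]
force: [0.1, -0.3, -1.5]
width: 0.454
gripper_force: 50.0
```

Run:
```python
from h import *
from scipy.spatial.transform import Rotation as R
o=observe();print(o['position'],R.from_rotvec(o['ee_rot']).as_matrix().round(3).tolist(),o['joints'].round(2),o['clock'],o['force'])
```

```text
[ 0.55807366 -0.02869512  0.04923427] [[0.993, 0.116, -0.002], [0.116, -0.993, 0.0], [-0.002, -0.0, -1.0]] [ 0.01  0.54 -0.08  1.91  0.06  0.69 -1.56] 7.05 [ 0.11957322 -0.30605003 -1.49978332]
```

>>> step_arm(
  steps=[
    [2,0,-10,0,0,0],
    [2,0,-6,0,0,0],
    [0,0,-4,0,0,0],
    [0,0,-3,0,0,0],
    [0,0,0,0,0,0],
    [0,0,0,0,0,0],
  ],
)

```text
clock: 7.55
position: [0.5625, -0.0291, 0.0267]
ee_rot: [3.136, 0.182, -0.0]
force: [-0.5, 0.2, -0.6]
width: 0.449
gripper_force: 50.0
```

>>> step_arm(
  steps=[
    [0,0,0,0,0,0],
    [0,0,0,0,0,0],
    [0,0,0,0,0,0],
    [0,0,0,0,0,0],
    [0,0,0,0,0,0],
    [0,0,20,0,0,0],
    [0,0,35,0,0,0],
    [0,0,40,0,0,0],
  ],
  gripper=1,
)

```text
clock: 8.22
position: [0.5609, -0.0291, 0.1212]
ee_rot: [-3.136, -0.182, 0.007]
force: [1.6, 0.2, -0.8]
width: 0.97
gripper_force: 0.0
```

>>> step_arm(
  steps=[
    [-30,0,20,0,0,0],
    [-40,0,10,0,0,0],
    [-40,0,0,0,0,0],
    [-40,0,0,0,0,0],
    [-40,0,0,0,0,0],
    [0,0,0,0,0,0],
  ],
)

```text
clock: 8.72
position: [0.3633, -0.0298, 0.1505]
ee_rot: [3.136, 0.181, -0.012]
force: [-0.7, 0.1, -0.4]
width: 1.0
gripper_force: 0.0
```

Run:
```python
from h import *
o=observe();print(o['position'],o['clock'])
t=cams.get_image('top');s=cams.get_image('scene')
P=np.hstack([cv2.resize(t[120:216,180:290,::-1],(400,349)),cv2.resize(s[180:276,180:290,::-1],(400,349))]);cv2.imwrite('pics/d.png',P)
```

```text
[ 0.36327387 -0.02979716  0.1505392 ] 8.7167
```

View pics/d.png

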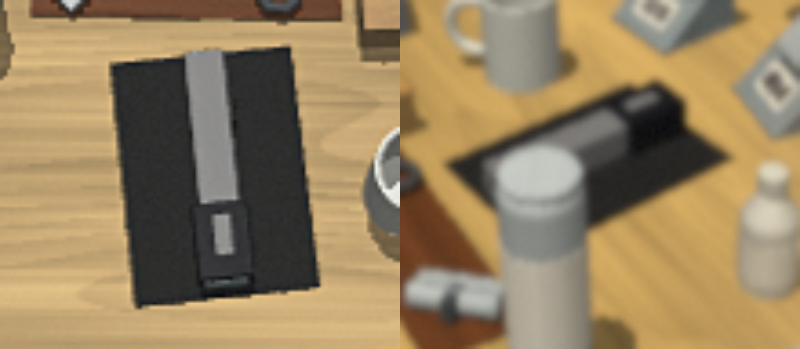

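The scanner lies flat along the middle of the mat, with its rear end at crop (205,54) and the head boundary at (219,203). I'll compute the grip pose next.

Run:
```python
from h import *
def c(p): return [180+p[0]/3.636,120+p[1]/3.636]
a=plane('top',[c((205,54)),c((219,203))],.033);b=plane('top',[c((223,275))],.037)
print(a,b);u=(b[0]-a[0])[:2];L=np.linalg.norm(u);u/=L;print(L,np.linalg.norm(a[1]-a[0]),np.degrees(np.arctan2(u[1],u[0])))
o=b[0,:2]-.088*u;o2=a[0,:2]+.088*u;print('origin',o,o2,'grip',(o+o2)/2-.05*u)
```

```text
[[ 0.71266437 -0.01522548  0.033     ]
 [ 0.59866482 -0.02609068  0.033     ]] [[ 0.54407681 -0.02913613  0.037     ]]
0.16916048556008895 0.1145161522417931 -175.28304453183702
origin [ 0.63177876 -0.02189959] [ 0.62496241 -0.02246203] grip [ 0.67820124 -0.01806914]
```

>>> step_arm(
  steps=[
    [15,0.5,0,0,0,0],
    [33,1,0,-0.003,0.026,0],
    [33,1,0,-0.003,0.026,0],
    [33,1,0,-0.003,0.026,0],
    [33,1,0,-0.003,0.026,0],
    [33,1,0,-0.003,0.026,0],
    [33,1,0,-0.003,0.026,0],
    [33,1,0,-0.003,0.026,0],
    [33,1,0,-0.003,0.026,0],
    [33,1,0,-0.003,0.026,0],
    [30,1,0,-0.003,0.026,0],
    [0,0,-30,0,0,0],
    [0,0,-30,0,0,0],
    [0,0,-20,0,0,0],
    [0,0,0,0,0,0],
    [0,0,0,0,0,0],
  ],
)

```text
clock: 10.15
position: [0.7146, -0.0186, 0.0702]
ee_rot: [3.094, 0.18, -0.411]
force: [0.2, -0.4, 0.7]
width: 1.0
gripper_force: 0.0
```

Run:
```python
from h import *
from scipy.spatial.transform import Rotation as R
o=observe();print(o['position'],R.from_rotvec(o['ee_rot']).as_matrix().round(3).tolist(),o['joints'].round(2),o['clock'],o['force'])
```

```text
[ 0.71458213 -0.01858319  0.0701986 ] [[0.959, 0.116, -0.259], [0.112, -0.993, -0.03], [-0.261, -0.0, -0.965]] [-0.04  0.88 -0.04  1.17  0.04  1.35 -1.54] 10.15 [ 0.1673135  -0.38635765  0.68037136]
```

>>> step_arm(
  steps=[
    [-20,0,0,0,0,0],
    [-21.5,0,0,0,0,0],
    [0,0,-20,0,0,0],
    [0,0,-20,0,0,0],
    [0,0,-13,0,0,0],
    [0,0,-6,0,0,0],
    [0,0,0,0,0,0],
    [0,0,0,0,0,0],
  ],
)

```text
clock: 10.82
position: [0.6739, -0.0187, 0.0136]
ee_rot: [3.095, 0.179, -0.406]
force: [0.2, -0.6, 1.8]
width: 0.999
gripper_force: 0.0
```

>>> step_arm(
  steps=[
    [0,0,-3,0,0,0],
    [0,0,-3,0,0,0],
    [0,0,0,0,0,0],
    [0,0,0,0,0,0],
  ],
)

```text
clock: 11.15
position: [0.6732, -0.0187, 0.0069]
ee_rot: [3.095, 0.18, -0.407]
force: [-0.4, 0.2, 0.7]
width: 1.0
gripper_force: 0.0
```

>>> step_arm(
  steps=[
    [0,0,0,0,0,0],
    [0,0,0,0,0,0],
    [0,0,0,0,0,0],
    [0,0,0,0,0,0],
    [0,0,0,0,0,0],
    [0,0,0,0,0,0],
    [0,0,0,0,0,0],
    [0,0,0,0,0,0],
    [0,0,0,0,0,0],
    [0,0,0,0,0,0],
    [0,0,0,0,0,0],
    [0,0,0,0,0,0],
  ],
  gripper=0.1,
  force=50,
)

```text
clock: 12.15
position: [0.6731, -0.0186, 0.0067]
ee_rot: [3.095, 0.18, -0.407]
force: [0.1, -0.2, 0.3]
width: 0.334
gripper_force: 50.0
```

Run:
```python
from h import *
from scipy.spatial.transform import Rotation as R
o=observe();print(o['position'],R.from_rotvec(o['ee_rot']).as_matrix().round(3).tolist(),o['joints'].round(2),o['clock'],o['force'],o['width']*92)
```

```text
[ 0.67306319 -0.01855639  0.00671998] [[0.959, 0.116, -0.257], [0.112, -0.993, -0.03], [-0.259, -0.0, -0.966]] [-0.03  0.88 -0.05  1.35  0.05  1.17 -1.55] 12.15 [ 0.10860254 -0.19788592  0.28134335] 30.713096768610228
```

>>> step_arm(
  steps=[
    [0,0,8,0,0,0],
    [0,0,18,0,0,0],
    [0,0,30,0,0,0],
    [0,0,35,0,0,0],
    [0,0,35,0,0,0],
    [0,0,35,0,0,0],
    [0,0,35,0,0,0],
    [0,0,35,0,0,0],
    [0,0,30,0,0,0],
    [0,0,12,0,0,0],
    [-1,15,0,0,0,0],
    [-3,30,0,0,0,0],
    [-3,32,0,0,0,0],
    [-3,32,0,0,0,0],
    [-3,32,0,0,0,0],
    [-3,28,0,0,0,0],
    [-3,18,0,0,0,0],
    [0,0,0,0,0,0],
  ],
)

```text
clock: 13.65
position: [0.6518, 0.1749, 0.278]
ee_rot: [3.096, 0.191, -0.413]
force: [-0.5, 1.1, -1.3]
width: 0.33
gripper_force: 50.0
```

>>> step_arm(
  steps=[
    [0,0,0,0.006,-0.05,0],
    [0,0,0,0.012,-0.1,0],
    [0,0,0,0.012,-0.1,0],
    [0,0,0,0.012,-0.1,0],
    [0,0,0,0.012,-0.1,0],
    [0,0,0,0.012,-0.1,0],
    [0,0,0,0.012,-0.1,0],
    [0,0,0,0.012,-0.1,0],
    [0,0,0,0.007,-0.082,0],
    [0,0,0,0,0,0],
    [0,0,0,0,0,0],
    [0,0,0,0,0,0],
  ],
)

```text
clock: 14.65
position: [0.6548, 0.1682, 0.2801]
ee_rot: [-2.977, -0.174, -0.879]
force: [1.1, 0.7, -1.9]
width: 0.329
gripper_force: 50.0
```

```bash
cat > rd.py <<'E'
from h import *
from scipy.spatial.transform import Rotation as R
o=observe();M=R.from_rotvec(o['ee_rot']).as_matrix()
M0=np.array([[0.959,0.116,-0.257],[0.112,-0.993,-0.03],[-0.259,0,-0.966]]);T0=np.array([.6731,-.0186,.0067])
u=np.array([-.993,-.116,0]);W0=np.array([.628,-.0222,.003])+.088*u+[0,0,.017]
Q=M@M0.T;d=Q@u;W=o['position']+Q@(W0-T0);L=np.array([.4625,.1465,.022])
print(o['position'],'d',d.round(3),'W',W.round(4),'joints',o['joints'].round(2),o['clock'],o['width']*92)
r=np.array([Q@u,Q@np.cross([0,0,1],u),Q@[0,0,1]])@(L-W);print('label in window',r.round(4),'shift for 60mm',((L-.06*d-W)*1000).round(1))
n=np.array([.702,.087,.707]);print('off square deg',np.degrees(np.arccos(-d@n)).round(1))
E
python3 rd.py
```

```text
[0.65475952 0.16818894 0.28008979] d [-0.665 -0.078 -0.742] W [0.5561 0.1583 0.1902] joints [-0.42  0.2  -0.    1.93  0.36  0.48 -2.15] 14.65 30.229876039550085
label in window [ 0.188   0.0008 -0.0427] shift for 60mm [ -53.7   -7.1 -123.7]
off square deg 3.5
```

>>> step_arm(
  steps=[
    [0,0,-20,0,0,0],
    [0,-1,-25,0,0,0],
    [0,0,-19,0,0,0],
    [0,0,0,0,0,0],
    [0,0,0,0,0,0],
  ],
)

```text
clock: 15.07
position: [0.6551, 0.1671, 0.2153]
ee_rot: [-2.978, -0.174, -0.879]
force: [0.2, 0.9, -0.8]
width: 0.33
gripper_force: 50.0
```

```bash
python3 rd.py
python3 - <<'E'
from h import *
s=cams.get_image('scene');t=cams.get_image('top')
P=np.hstack([cv2.resize(t[150:250,110:220,::-1],(400,364)),cv2.resize(s[140:270,230:373,::-1],(400,364))]);cv2.imwrite('pics/e.png',P)
E
```

```text
[0.65508151 0.16709742 0.21528384] d [-0.665 -0.079 -0.741] W [0.5564 0.1571 0.1254] joints [-0.47  0.28  0.06  2.02  0.46  0.33 -2.27] 15.0667 30.33263992675775
label in window [ 0.14   -0.0005  0.0008] shift for 60mm [-54.   -5.9 -59. ]
off square deg 3.5
```

View pics/e.png

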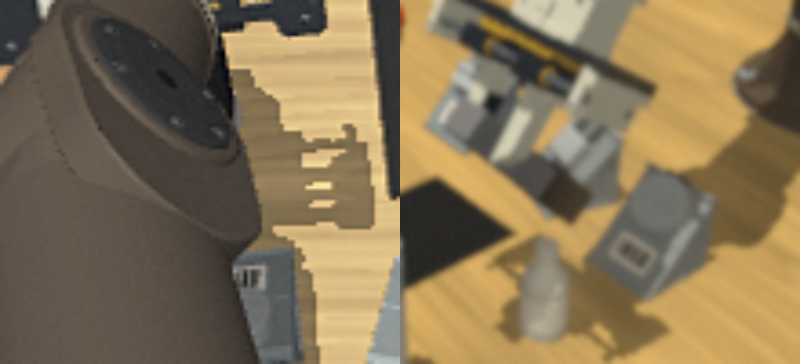

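The scanner is held tilted down, with its nose at about crop (575,200), short of the round label. I'll check the predicted nose against the picture.

```bash
cat rd.py > r2.py
cat >> r2.py <<'E'
y=Q@np.cross([0,0,1],u);z=Q@[0,0,1]
s=cams.get_image('scene')[140:270,230:373,::-1];P=cv2.resize(s,(800,727),interpolation=cv2.INTER_CUBIC)
for k,(x,b,c) in enumerate([(0,.021,.017),(0,-.021,.017),(0,-.021,-.017),(0,.021,-.017),(-.058,.021,.017),(-.058,.021,-.017),(-.058,-.021,.017),(-.058,-.021,-.017)]):
    p=proj('scene',W+x*d+b*y+c*z)[0];q=((p-[230,140])*800/143);cv2.circle(P,tuple(int(v) for v in q),3,(0,0,255),-1)
cv2.imwrite('pics/f.png',P[:500])
E
python3 r2.py
```

```text
[0.65579447 0.16769469 0.21746695] d [-0.663 -0.077 -0.744] W [0.5575 0.1579 0.1272] joints [-0.47  0.27  0.06  2.02  0.46  0.33 -2.27] 15.1667 30.459327142346073
label in window [0.1421 0.0003 0.0009] shift for 60mm [-55.2  -6.7 -60.6]
off square deg 3.7
```

View pics/f.png

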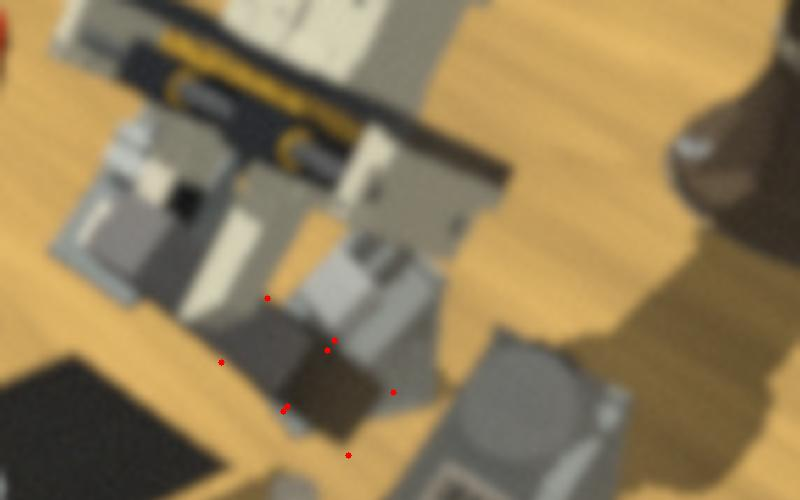

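The predicted nose corners fall about 6 mm ahead of the real ones along the axis, and the sideways match is good. I'll go in and hold.

>>> step_arm(
  steps=[
    [-8,-1,-9,0,0,0],
    [-14,-1.5,-15,0,0,0],
    [-14,-1.5,-15,0,0,0],
    [-12,-1.5,-13,0,0,0],
    [-6,-1,-7,0,0,0],
    [-4,-0.5,-5,0,0,0],
    [0,0,0,0,0,0],
    [0,0,0,0,0,0],
    [0,0,0,0,0,0],
  ],
)

```text
clock: 15.97
position: [0.5974, 0.1607, 0.1532]
ee_rot: [-2.974, -0.174, -0.885]
force: [0.5, 0.9, -1.7]
width: 0.329
gripper_force: 50.0
```

```bash
python3 r2.py
```

```text
[0.59743375 0.16074939 0.1532323 ] d [-0.662 -0.077 -0.744] W [0.4991 0.1509 0.063 ] joints [-0.7   0.29  0.3   2.23  0.84  0.12 -2.71] 15.9667 30.263131900383527
label in window [0.0551 0.0002 0.0002] shift for 60mm [3.1 0.2 3.7]
off square deg 3.7
```

View pics/f.png

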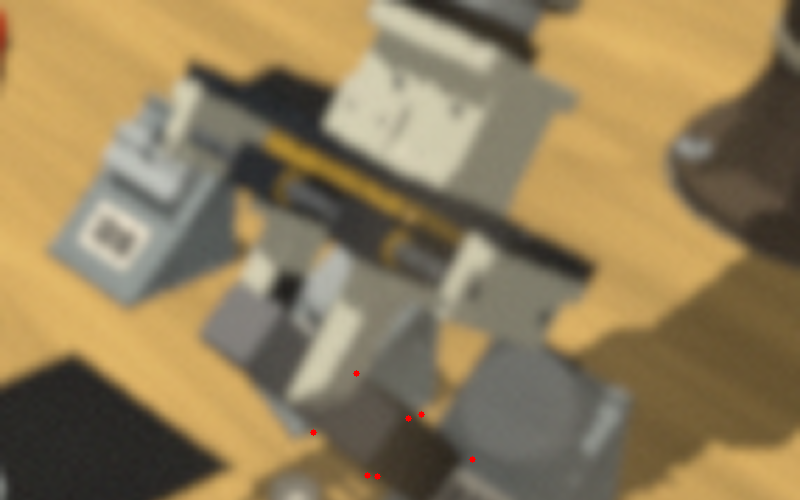

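>>> step_arm(
  steps=[
    [3.5,0.5,4,0,0,0],
    [3.5,0.3,4,0,0,0],
    [0,0,0,0,0,0],
    [0,0,0,0,0,0],
    [0,0,0,0,0,0],
    [0,0,0,0,0,0],
    [0,0,0,0,0,0],
    [0,0,0,0,0,0],
    [0,0,0,0,0,0],
    [0,0,0,0,0,0],
    [0,0,0,0,0,0],
    [0,0,0,0,0,0],
    [0,0,0,0,0,0],
    [0,0,0,0,0,0],
    [0,0,0,0,0,0],
    [0,0,0,0,0,0],
    [0,0,0,0,0,0],
    [0,0,0,0,0,0],
  ],
)

```text
clock: 17.52
position: [0.6031, 0.1611, 0.1598]
ee_rot: [-2.976, -0.174, -0.881]
force: [0.0, 0.4, -1.2]
width: 0.334
gripper_force: 50.0
```

```bash
python3 rd.py
python3 - <<'E'
from h import *
from scipy.spatial.transform import Rotation as R
L=np.array([.4625,.1465,.022]);s=cams.get_image('scene')
P=cv2.resize(s[190:250,275:355,::-1],(800,600),interpolation=cv2.INTER_CUBIC)
exec(open('rd.py').read().split('print')[0])
y=Q@np.cross([0,0,1],u);z=Q@[0,0,1]
pts=[W+b*y+c*z for b,c in((.021,.017),(-.021,.017),(-.021,-.017),(.021,-.017))]+[L]
for p in pts:
    q=(proj('scene',p)[0]-[275,190])*10;cv2.circle(P,tuple(int(v) for v in q),4,(0,0,255),-1)
cv2.imwrite('pics/g.png',P)
E
```

```text
[0.60307792 0.16110624 0.15975217] d [-0.664 -0.078 -0.743] W [0.5046 0.1512 0.0697] joints [-0.64  0.29  0.22  2.2   0.81  0.16 -2.66] 17.5167 30.771571403935408
label in window [ 0.0638 -0.0003 -0.0004] shift for 60mm [-2.2  0.  -3.2]
off square deg 3.6
```

View pics/g.png

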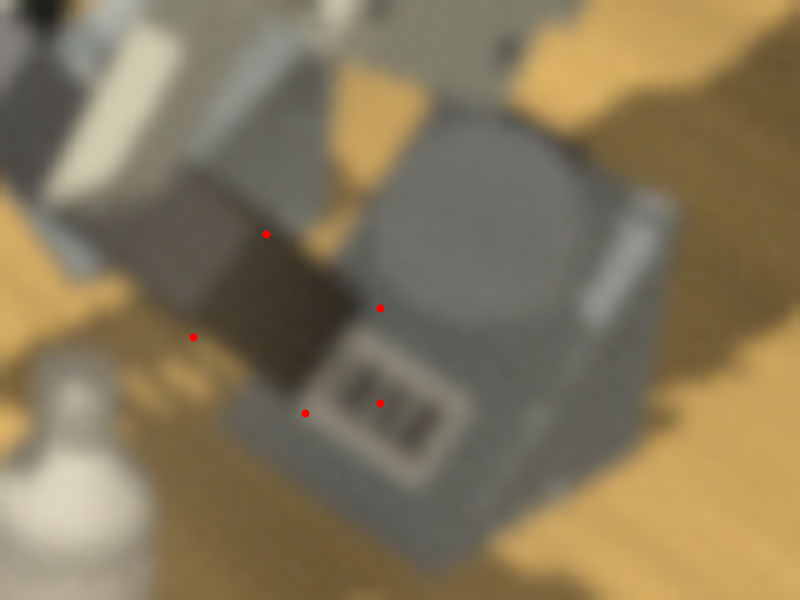

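The nose sits ahead of the label as predicted, and the label centre is at crop (385,408), on its predicted dot. As a precaution I'll hold once more with a small sideways shift, then return.

>>> step_arm(
  steps=[
    [2,2.5,2,0,0,0],
    [1,2.5,1,0,0,0],
    [0,0,0,0,0,0],
    [0,0,0,0,0,0],
    [0,0,0,0,0,0],
    [0,0,0,0,0,0],
    [0,0,0,0,0,0],
    [0,0,0,0,0,0],
    [0,0,0,0,0,0],
    [0,0,0,0,0,0],
    [0,0,0,0,0,0],
    [0,0,0,0,0,0],
    [0,0,0,0,0,0],
    [0,0,0,0,0,0],
    [0,0,0,0,0,0],
  ],
)

```text
clock: 18.82
position: [0.6061, 0.1662, 0.1627]
ee_rot: [-2.976, -0.174, -0.881]
force: [-0.6, 0.9, -1.9]
width: 0.33
gripper_force: 50.0
```

>>> step_arm(
  steps=[
    [8,1,9,0,0,0],
    [16,2,18,0,0,0],
    [16,2,18,0,0,0],
    [12,2,20,0,0,0],
    [0,0,30,0,0,0],
    [0,0,30,0,0,0],
    [0,0,0,-0.006,0.05,0],
    [0,0,0,-0.012,0.1,0],
    [0,0,0,-0.012,0.1,0],
    [0,0,0,-0.012,0.1,0],
    [0,0,0,-0.012,0.1,0],
    [0,0,0,-0.012,0.1,0],
    [0,0,0,-0.012,0.1,0],
    [0,0,0,-0.012,0.1,0],
    [0,0,0,-0.007,0.082,0],
    [0,0,0,0,0,0],
    [0,0,0,0,0,0],
  ],
)

```text
clock: 20.23
position: [0.6589, 0.1731, 0.2853]
ee_rot: [3.095, 0.182, -0.408]
force: [-0.1, -0.2, -1.2]
width: 0.331
gripper_force: 50.0
```

```bash
python3 rd.py; python3 -c "
from h import *
from scipy.spatial.transform import Rotation as R
print(R.from_rotvec(observe()['ee_rot']).as_matrix().round(3).tolist())"
```

```text
[0.65890876 0.17314607 0.28527666] d [-0.992 -0.117  0.   ] W [0.5265 0.1592 0.2986] joints [-0.22  0.69 -0.19  1.02  0.05  1.69 -1.84] 20.2333 30.48480007469626
label in window [ 0.0649  0.0053 -0.2767] shift for 60mm [  -4.4   -5.7 -276.7]
off square deg 45.0
[[0.959, 0.117, -0.258], [0.113, -0.993, -0.03], [-0.259, -0.001, -0.966]]
```

>>> step_arm(
  steps=[
    [1,-15,0,0,0,0],
    [2,-30,0,0,0,0],
    [2,-32,0,0,0,0],
    [2,-32,0,0,0,0],
    [2,-32,0,0,0,0],
    [2,-30,0,0,0,0],
    [2,-20,0,0,0,0],
    [0,0,-20,0,0,0],
    [0,0,-35,0,0,0],
    [0,0,-35,0,0,0],
    [0,0,-35,0,0,0],
    [0,0,-35,0,0,0],
    [0,0,-35,0,0,0],
    [0,0,-25,0,0,0],
    [0,0,-15,0,0,0],
    [0,0,-8,0,0,0],
    [0,0,0,0,0,0],
    [0,0,0,0,0,0],
  ],
)

```text
clock: 21.73
position: [0.6719, -0.0179, 0.0466]
ee_rot: [3.096, 0.183, -0.403]
force: [0.7, 0.0, -1.4]
width: 0.332
gripper_force: 50.0
```

```bash
python3 rd.py
```

```text
[ 0.67192978 -0.01793511  0.04660709] d [-0.992 -0.117 -0.003] W [ 0.5395 -0.0319  0.0595] joints [ 0.03  0.84 -0.16  1.33  0.13  1.24 -1.61] 21.7333 30.544163634625576
label in window [ 0.0556 -0.1861 -0.0375] shift for 60mm [-17.4 185.5 -37.3]
off square deg 44.8
```

>>> step_arm(
  steps=[
    [0,0,-15,0,0,0],
    [0,0,-10,0,0,0],
    [0,0,-6,0,0,0],
    [0,0,-4,0,0,0],
    [0,0,-3,0,0,0],
    [0,0,0,0,0,0],
    [0,0,0,0,0,0],
    [0,0,0,0,0,0],
  ],
)

```text
clock: 22.4
position: [0.6712, -0.0178, 0.0068]
ee_rot: [3.095, 0.183, -0.407]
force: [0.3, -0.4, -0.7]
width: 0.333
gripper_force: 50.0
```

>>> step_arm(
  steps=[
    [0,0,0,0,0,0],
    [0,0,0,0,0,0],
    [0,0,0,0,0,0],
    [0,0,0,0,0,0],
    [0,0,0,0,0,0],
    [0,0,0,0,0,0],
    [3,0,10,0,0,0],
    [5,0,20,0,0,0],
    [8,0,30,0,0,0],
    [5,0,35,0,0,0],
    [0,0,35,0,0,0],
    [0,0,20,0,0,0],
    [-20,0,0,0,0,0],
    [-40,0,0,0,0,0],
    [-40,0,0,0,0,0],
    [-40,0,0,0,0,0],
    [-40,0,0,0,0,0],
    [-40,0,0,0,0,0],
    [-40,0,0,0,0,0],
    [0,0,0,0,0,0],
  ],
  gripper=1,
)

```text
clock: 24.07
position: [0.4227, -0.0185, 0.1569]
ee_rot: [3.092, 0.184, -0.421]
force: [-0.3, -0.3, -0.5]
width: 1.0
gripper_force: 0.0
```

Run:
```python
from h import *
o=observe();print(o['position'],o['clock'],o['width'])
t=cams.get_image('top').astype(int)
# grey handle inside mat region
x,y,w,h=200,125,80,85;g=t[y:y+h,x:x+w];m=((g.min(2)>75)&(g.max(2)-g.min(2)<20)).astype(np.uint8)
cs,_=cv2.findContours(m,0,2)
for k in cs:
    r=cv2.minAreaRect(k+np.array([x,y],np.int32))
    if min(r[1])>3:
        p=plane('top',cv2.boxPoints(r),.033);print(r,p.mean(0).round(4),np.linalg.norm(np.diff(p,axis=0),axis=1).round(3))
t0=np.load('top0.npy').astype(int);d=abs(t-t0).sum(2)>90
print(cv2.connectedComponentsWithStats(d.astype(np.uint8))[2][1:][lambda:0] if 0 else [s.tolist() for s in cv2.connectedComponentsWithStats(d.astype(np.uint8))[2][1:] if s[4]>25])
```

```text
[ 0.42270859 -0.01845175  0.15693189] 24.0667 0.999715360243175
[[190, 122, 160, 262, 21070], [329, 149, 23, 42, 602], [410, 305, 102, 79, 3943], [235, 364, 15, 17, 144]]
```

>>> step_arm(
  steps=[
    [0,-10,20,0.003,-0.026,0],
    [0,-30,20,0.003,-0.026,0],
    [0,-40,0,0.003,-0.026,0],
    [0,-40,0,0.003,-0.026,0],
    [0,-40,0,0.003,-0.026,0],
    [0,-40,0,0.003,-0.026,0],
    [0,-40,0,0.003,-0.026,0],
    [0,-40,0,0.003,-0.026,0],
    [0,-40,0,0.003,-0.026,0],
    [0,-20,0,0.003,-0.026,0],
    [0,0,0,0,0,0],
    [0,0,0,0,0,0],
  ],
)

```text
clock: 25.12
position: [0.4322, -0.3601, 0.1973]
ee_rot: [3.136, 0.18, 0.001]
force: [0.1, 0.9, -0.7]
width: 1.001
gripper_force: 0.0
```

Run:
```python
from h import *
o=observe();print(o['position'],o['clock'],o['width'])
t=cams.get_image('top').astype(int)
x,y,w,h=205,130,70,80;g=t[y:y+h,x:x+w];m=((g.min(2)>75)&(g.max(2)-g.min(2)<25)).astype(np.uint8)
for k in cv2.findContours(m,0,2)[0]:
    r=cv2.minAreaRect(k+np.array([x,y],np.int32))
    if min(r[1])>3:
        p=plane('top',cv2.boxPoints(r),.033);print(r,p.mean(0).round(4),np.linalg.norm(np.diff(p,axis=0),axis=1).round(3))
d=abs(t-np.load('top0.npy')).sum(2)>90
print([s.tolist() for s in cv2.connectedComponentsWithStats(d.astype(np.uint8))[2][1:] if s[4]>20])
```

```text
[ 0.43222717 -0.36005836  0.19734945] 25.1167 1.0011863600587383
((240.9461669921875, 184.56924438476562), (11.287160873413086, 5.209458351135254), 82.87498474121094) [ 0.5748 -0.0281  0.033 ] [0.014 0.031 0.014]
((237.07696533203125, 155.1154022216797), (41.67566680908203, 11.039091110229492), 82.87498474121094) [ 0.6563 -0.0173  0.033 ] [0.03  0.116 0.03 ]
[[230, 134, 16, 43, 464], [329, 149, 23, 42, 574], [452, 162, 24, 14, 115], [357, 165, 155, 219, 11937], [462, 177, 9, 14, 29], [238, 179, 7, 12, 62], [464, 191, 8, 28, 146], [473, 199, 6, 14, 36], [456, 208, 7, 13, 49], [318, 249, 91, 135, 5727], [476, 310, 17, 10, 68], [493, 310, 19, 25, 73], [458, 338, 54, 46, 1143]]
```

```bash
python3 -c "
from cell import job
print(job.sign_off())"
```

```text
the job is handed in; nothing more can be done
None
```

I held the scanner on the disc padlock's label twice, trigger squeezed, for over a second each time, but nothing confirmed the read. I then laid it flat in the middle of the black mat, let go and handed the job in; nothing else was seen to move, though I viewed 11 pictures, one over the limit of 10.

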